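Seat a loose filter disc in a narrow column with a tamping rod

TASK

Take the tamping rod out of its slanted rest, put it tip first into the narrow open column until it stands on the loose filter disc, and let go so that it lines itself up. Then push the standing rod down to drive the disc onto its support ring, pressing it home with a firm push of about 12 N but never more than 25 N, and leave the rod standing in the column. Leave the other things on the bench where they are.

Things in the scene. Friction and masses are not known exactly. Their poses are not given: they have to be found in the camera images.
- rod: Tamping rod, loose, 60 g (varies), 140 mm long: steel shank 8 mm in diameter with a round tip, and a black cylindrical head 18 mm in diameter over the top 24 mm with a flat top. Origin at the centre of the tip's end; z runs along the rod to the head. It starts in the rest's bore, leaning 25 to 28 degrees from upright towards the rest's own -x, its tip about 39 mm deep in the bore.
- rod_top (a point): Centre of the flat top of the rod's head, 140 mm from the tip.
- rod_rest: Grey slanted rest, fixed to the bench: foot 84 x 70 x 8 mm, a 40 x 40 x 50 mm block leaning 25 degrees towards its own -x (roughly towards the robot) between two cheeks, with a square bore 9.5 mm wide and 40 mm deep along the lean; bore mouth about 64 mm above the bench. Origin under the centre of its foot.
- column: Narrow open column, fixed upright on the bench: clear tube about 18 mm outside with a bore of 10.4 mm, slightly flared at the rim, a 26 mm flange 13 mm under the rim, on a round grey foot 58 mm across; rim 95 mm above the bench. Origin under the centre of the foot, z up.
- mouth (a point): Centre of the column's open rim, 95 mm above the bench; axes upright.
- disc (a joint): How far the filter disc still stands above its support ring, m: 0 = home on the ring, starts at 0.010 to 0.018. The springy ring gives 1 mm per 10 N and stops dead after 4 mm; its height differs from column to column, so the end of the travel must be felt.
- wide_vial: Not part of the work: a clear open vial with a wide mouth (28 mm inside), 83 mm high, on a foot like the column's. Fixed. Origin under its foot.
- capped_tube: Not part of the work: a capped conical tube 114 mm high on a foot like the column's. Fixed. Origin under its foot.
- reagent_bottle: Bystander, loose: white bottle with an orange screw cap, 68 mm across, 135 mm high. Origin under its centre.
- parafilm_roll: Bystander, loose: white roll standing on end, 62 mm across, 50 mm high. Origin under its centre.
- marker_2: Bystander, loose: marker pen lying on the bench, 136 mm long, 10 mm thick. Origin under its middle.
- tape_roll: Bystander, loose: roll of tape lying flat, 80 mm across, 13 mm high. Origin under its centre.
- disc_top (a point): Centre of the filter disc's upper face, inside the column's bore. White disc, 10 mm across, 6 mm thick, stuck part way down the bore: its top starts 34 to 52 mm below the rim, and is 52 to 62 mm below it when home. It slides down only when pushed with more than about 5 N and stays where it is left.

How it is judged:
On the way, in this order (a step that is already met when the one before it is completed fails the run):
1. the rod stands with its tip well inside the narrow column, let go, the disc not yet driven down (z of rod in the frame of mouth below -0.02 m and horizontal distance between rod and mouth below 0.004 m and contact force between the fingers and rod below 0.05 N and value of joint disc above 0.004 m), for 0.2 s.
2. the disc is home on its ring and pressed there by the rod with at least 6 N (value of joint disc below 0.001 m and contact force between rod and disc above 6 N), for 0.1 s.
At the end, for the whole second after the job is handed in: The disc is within 1 mm of its support ring; the rod stands still in the narrow column, its tip at least 40 mm below the rim and within 4 mm of the column's axis, upright within 0.12 rad, and let go (value of joint disc below 0.001 m and z of rod in the frame of mouth below -0.04 m and horizontal distance between rod and mouth below 0.004 m and angle between rod's own z axis and vertical below 0.12 rad and linear speed of rod below 0.02 m/s); the robot touches nothing.
It fails at once if the disc is pressed by the rod with more than 25 N (contact force between rod and disc above 25 N).
It fails at once if the white reagent bottle is moved by more than 30 mm (distance of reagent_bottle from where it was at the start of the episode above 0.03 m).
It fails at once if the roll of sealing film is moved by more than 30 mm (distance of parafilm_roll from where it was at the start of the episode above 0.03 m).
It fails at once if the marker pen lying nearest the robot is moved by more than 30 mm (distance of marker_2 from where it was at the start of the episode above 0.03 m).
It fails at once if the roll of tape is moved by more than 30 mm (distance of tape_roll from where it was at the start of the episode above 0.03 m).
It also fails if it takes over 58 s, if anything falls off the work surface, if the arm or the gripper's body presses on something with over 40 N, if the wrist force passes 120 N, or if a joint passes its speed limit or range.

ROBOT

A 7-joint arm with a two-finger parallel gripper is mounted at the origin on a cart in front of the work surface, level with it; the furniture and walls round the work are solid. World frame = base frame: x ahead of the robot, y to its left, z up, the work surface at z = 0. Lengths are in m, angles in rad, forces in N, time in s.
With the tool pointing down it reaches from about 0.4 to 0.925 m from the base axis. Payload 5.6 kg.
Tool frame: the origin (TCP) lies on the centre line of the jaws, within the pads' length; the fingertips stand 25 mm ahead of it and the grasp point (between the pads) lies 6 mm ahead of it; z points along the fingers, y is the line along which they close (so a half turn about z gives the same grasp; the last joint's range is limited). The gripper opens to 85 mm and grips with 20 to 120 N. Pads are 22 mm wide; open, the fingers measure 114 mm over their backs; the gripper's body (76 mm by 85 mm) begins 54 mm behind the grasp point. The pads swing forward as they close: fully open they stand 13 mm farther back than shut.
Start: joints at [-1.367, 0.468, -0.012, 1.603, 0.006, 1.071, -0.056], TCP at [0.159, 0.63, 0.256] pointing down, gripper open.
Joint ranges: [-2.53, 2.53], [-0.31, 2.02], [-1.57, 1.55], [0.28, 2.44], [-1.29, 4.43], [0.15, 1.84], [-2.92, 2.92]. Speed limits (rad/s): [2.57, 2.57, 3.14, 3.14, 3.14, 3.14, 3.14].

INTERFACE

Orientations are given as [roll, pitch, yaw] about the fixed x, y, z axes, in that order (R = Rz(yaw) Ry(pitch) Rx(roll)).
In Python, from station import bot gives the robot as it stands. The module is installed in compiled form; this text tells all that it offers.
- The arm moves only by the shell command python3 -m crank [FORCE], which reads ROWS from standard input. ROWS is a JSON object whose key "rows" holds a list of rows, 1 to 5 of them, each of 5 numbers: the finger opening in m, then dx, dy, dz in m, then a turn about the tool's z in rad; each row is the pose to reach, as a shift and turn from the pose commanded when the command began, along the tool's axes at that moment; what a row does not reach only later rows make up. A row lasts 1/12 s, in which the tool goes at most 0.0417 m and 0.125 rad, less where a joint would pass 70% of its speed; a pose out of reach is approached as far as the arm can. The fingers move at their own pace and stop on an object; FORCE is the grip in N (left out, the last holds). Time passes only in rows, so rows that do not move let the fingers close. It prints the time, the measured TCP pose, the force, the opening and the grip force at its end. Input that does not fit is refused with a message, and nothing moves.
- bot.observe(): the state, without advancing time (a new reading comes with each control period).
- bot.read_camera(name): name is "scene" or "top" or "wrist"; returns a dict with "color" (480x640x3 uint8, blue, green, red), "intrinsics" (3x3 intrinsics, pixels), "R" (3x3) and "t" (3): a world point X has camera coordinates R X + t. Camera axes: x right, y down, z forward; pixel columns grow to the right and rows downward; lengths in m; the calibration is good to about 2 mm. A picture is of the moment at which its call begins. There is no depth.
- bot.finish_job(): hands the job in; it is judged then, once.
The state is a dict: "time": time; "qpos": joint angles; "dq": joint speeds; "effort": joint torques, N m; "eef_pos": TCP position; "tcp_rot": TCP orientation; "force": force on the tool from outside, world axes, zero at the start; "torque": the same for the moment, N m; "grip_width": finger opening in m; "finger_force": force on a finger pad.
Only numpy, scipy, OpenCV 4.12 (cv2) and the standard library are available. Lean on these libraries where they do the work, as an engineer would, in place of code of your own. Each camera call takes 0.05 s, during which the arm holds its last target. There are 200 camera calls.

## Working session

There is one attempt and no reset: what is moved stays moved. The work goes in short steps, Python scripts to look and compute and a shell command to move; the robot and the scene stay as the last step left them, time stands still between calls to the robot, and variables do not carry over. Pictures are saved under pics/ and viewed, at most 10 in all, crops included, and the job is handed in when it is done.

```bash
mkdir -p pics; ls; python3 - <<'E'
from station import bot
import cv2,numpy as np,pickle
s=bot.observe();print({k:np.round(v,3) for k,v in s.items()})
D={}
for n in ["scene","top","wrist"]:
    d=bot.read_camera(n);D[n]=d;cv2.imwrite(f"pics/{n}0.png",d["color"]);print(n,np.round(d["intrinsics"],1).tolist(),np.round(d["R"],3).tolist(),np.round(d["t"],3), np.round(-d["R"].T@d["t"],3))
pickle.dump(D,open("d0.pkl","wb"))
E
```

```text
pics
{'time': np.float64(0.0), 'qpos': array([-1.367,  0.468, -0.012,  1.604,  0.006,  1.071, -0.056]), 'dq': array([ 0.   , -0.001, -0.   , -0.001, -0.001,  0.001,  0.   ]), 'effort': array([-1.0000e-03, -5.3238e+01,  2.1000e-02, -2.5130e+01,  1.1000e-02,
        8.0000e-03, -0.0000e+00]), 'eef_pos': array([0.159, 0.63 , 0.255]), 'tcp_rot': array([-3.14 ,  0.   ,  2.895]), 'force': array([-0.42 , -0.126,  0.226]), 'torque': array([ 0.049, -0.034, -0.05 ]), 'finger_force': np.float64(0.0), 'grip_width': np.float64(0.085)}
scene [[561.2, 0.0, 319.8], [0.0, 561.2, 247.2], [0.0, 0.0, 1.0]] [[0.763, -0.646, -0.024], [-0.309, -0.332, -0.891], [0.568, 0.687, -0.453]] [-0.432  0.236  0.783] [-0.041 -0.739  0.555]
top [[531.7, 0.0, 325.9], [0.0, 531.7, 236.1], [0.0, 0.0, 1.0]] [[-0.021, -1.0, 0.01], [-0.992, 0.019, -0.128], [0.128, -0.013, -0.992]] [-0.055  0.551  1.237] [ 0.387 -0.05   1.298]
wrist [[346.5, 0.0, 316.9], [0.0, 346.5, 235.3], [0.0, 0.0, 1.0]] [[0.246, 0.969, -0.001], [0.923, -0.234, 0.305], [0.295, -0.076, -0.952]] [-0.65  -0.038  0.379] [0.083 0.65  0.372]
```

View pics/scene0.png

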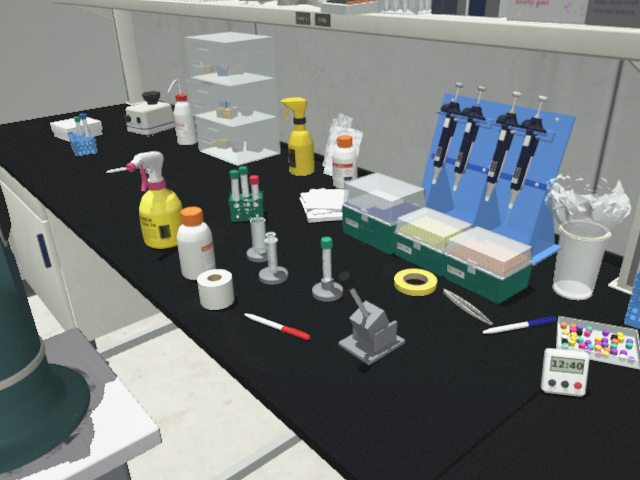

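View pics/top0.png

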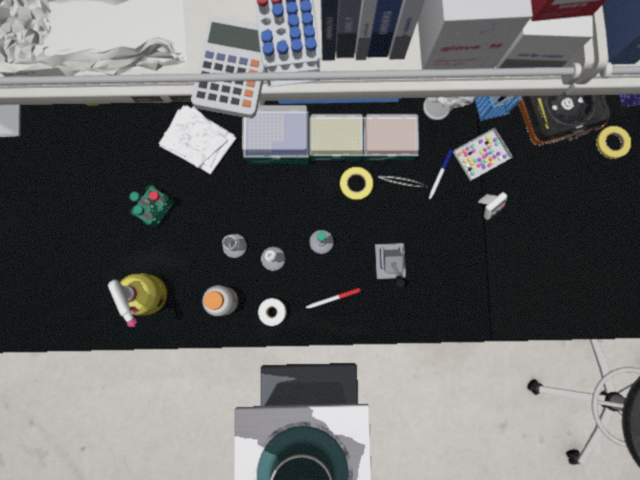

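Scene: column at about (273,262), wide vial (258,240), capped tube (327,270), rest (372,330), rod head (344,276). Top: column (273,258), rest (390,262), rod head (400,282). I'll zoom in on both.

```bash
python3 - <<'E'
import cv2,pickle,numpy as np
D=pickle.load(open("d0.pkl","rb"))
a=D["scene"]["color"][205:365,240:410];b=D["top"]["color"][220:300,220:420]
a=cv2.resize(a,None,fx=3.5,fy=3.5,interpolation=cv2.INTER_CUBIC)
cv2.imwrite("pics/c1.png",a)
cv2.imwrite("pics/c2.png",cv2.resize(b,None,fx=4,fy=4,interpolation=cv2.INTER_CUBIC))
E
```

```text
(no output)
```

View pics/c1.png

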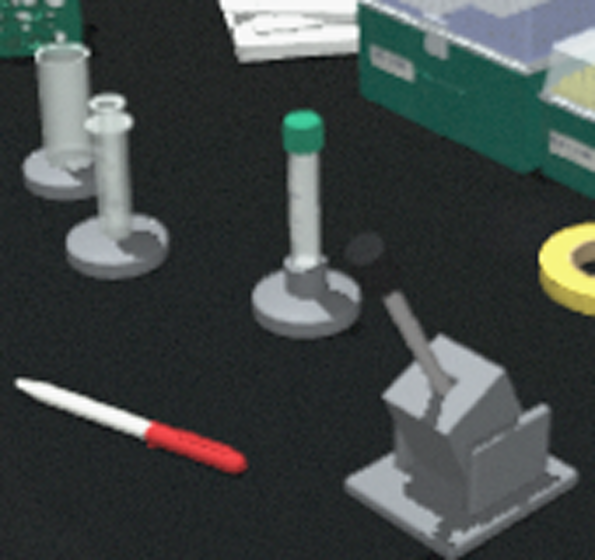

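View pics/c2.png

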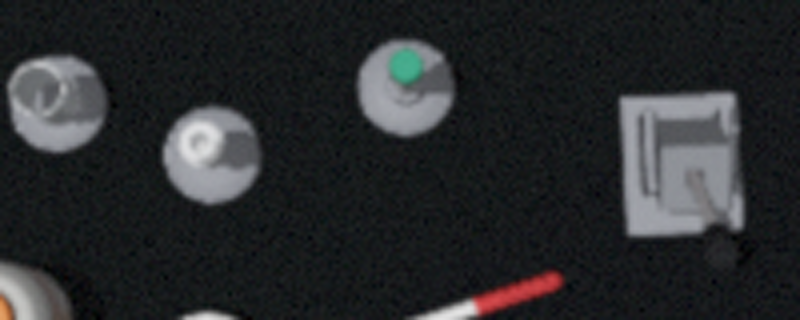

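```bash
cat > h.py <<'E'
import numpy as np,cv2,pickle
from scipy.spatial.transform import Rotation as Ro
def P(d): return d["intrinsics"]@np.c_[d["R"],d["t"]]
def tri(a,pa,b,pb):
    X=cv2.triangulatePoints(P(a),P(b),np.float64(pa).reshape(2,1),np.float64(pb).reshape(2,1))[:,0];return X[:3]/X[3]
def proj(d,X): q=P(d)@np.r_[X,1];return q[:2]/q[2]
def ray(d,p):
    v=d["R"].T@np.linalg.inv(d["intrinsics"])@np.r_[p,1.];return -d["R"].T@d["t"],v/np.linalg.norm(v)
def onz(d,p,z): c,v=ray(d,p);return c+v*(z-c[2])/v[2]
def tool(s,dX): return Ro.from_euler('xyz',s["tcp_rot"]).as_matrix().T@np.asarray(dX)
E
python3 - <<'E'
from h import *
D=pickle.load(open("d0.pkl","rb"));S,T=D["scene"],D["top"]
c1=lambda x,y:(x/3.5+240-.36,y/3.5+205-.36); c2=lambda x,y:(x/4+220-.37,y/4+220-.37)
r=lambda n,x:print(n,np.round(x,4))
r("foot col z.008",onz(T,c2(212,155),.008))
r("foot col scene",onz(S,c1(118,242),.010))
m=tri(S,c1(107,102),T,c2(203,140));r("mouth",m); r("err",proj(S,m)-c1(107,102))
r("mouth z95 top",onz(T,c2(203,140),.095));r("mouth z95 scene",onz(S,c1(107,102),.095))
for p in [(620,96),(737,93),(744,229),(628,237)]: r("rest",onz(T,c2(*p),.008))
h=tri(S,c1(365,248),T,c2(722,250));r("head",h);r("err",proj(S,h)-c1(365,248))
# shank line: plane intersection
def pl(d,a,b):
    c,v=ray(d,a);_,w=ray(d,b);n=np.cross(v,w);n/=np.linalg.norm(n);return n,n@c
n1,k1=pl(S,c1(392,293),c1(443,385));n2,k2=pl(T,c2(692,178),c2(720,240))
d=np.cross(n1,n2);d/=np.linalg.norm(d);d*=np.sign(d[2]);r("dir",d);print(np.degrees(np.arccos(d[2])))
for z in(.064,.12,.144): r("line",np.linalg.solve([n1,n2,[0,0,1]],[k1,k2,z]))
# dark blob of head in both
E
```

```text
foot col z.008 [0.5015 0.0638 0.008 ]
foot col scene [0.4992 0.0614 0.01  ]
mouth [0.5008 0.062  0.0967]
err [ 0.8371 -0.0873]
mouth z95 top [0.5024 0.0612 0.095 ]
mouth z95 scene [0.5014 0.0658 0.095 ]
rest [ 0.5328 -0.1855  0.008 ]
rest [ 0.5332 -0.2572  0.008 ]
rest [ 0.4502 -0.2581  0.008 ]
rest [ 0.4467 -0.1876  0.008 ]
head [ 0.4309 -0.2217  0.1525]
err [ 0.8862 -0.1319]
dir [-0.4775 -0.0493  0.8773]
28.684931235078434
line [ 0.4766 -0.2204  0.064 ]
line [ 0.4461 -0.2236  0.12  ]
line [ 0.4331 -0.2249  0.144 ]
```

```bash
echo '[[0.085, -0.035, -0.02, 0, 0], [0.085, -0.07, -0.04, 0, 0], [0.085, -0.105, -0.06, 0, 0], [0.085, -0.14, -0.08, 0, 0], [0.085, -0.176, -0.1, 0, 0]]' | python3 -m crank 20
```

```text
refused: ROWS must be an object with the rows under "rows". Nothing was moved.
```

The error is about the shape of the input: an object with the rows under "rows". Fixing that and sending the same move.

```bash
echo '{"rows":[[0.085, -0.035, -0.02, 0, 0], [0.085, -0.07, -0.04, 0, 0], [0.085, -0.105, -0.06, 0, 0], [0.085, -0.14, -0.08, 0, 0], [0.085, -0.176, -0.1, 0, 0]]}' | python3 -m crank 20
echo '{"rows":[[0.085, -0.035, -0.02, 0, 0], [0.085, -0.07, -0.04, 0, 0], [0.085, -0.105, -0.06, 0, 0], [0.085, -0.14, -0.08, 0, -0.123], [0.085, -0.175, -0.1, 0, -0.246]]}' | python3 -m crank
python3 -c "
from h import *
from station import bot
s=bot.observe();print(s['eef_pos'],s['tcp_rot'],tool(s,np.array([.433,-.223,.25])-s['eef_pos']))"
```

```text
time: 0.57
eef_pos: [0.3059, 0.4888, 0.2561]
tcp_rot: [-3.141, -0.0, 2.895]
force: [0.3, 0.6, -0.5]
grip_width: 0.085
finger_force: 0.0
time: 0.98
eef_pos: [0.4487, 0.3516, 0.2562]
tcp_rot: [-3.141, -0.0, 3.133]
force: [-0.1, 1.4, -0.5]
grip_width: 0.085
finger_force: 0.0
[0.44867441 0.35164091 0.25622162] [-3.14141031e+00 -7.76424699e-05  3.13302246e+00] [ 0.01074863 -0.57475299  0.00632725]
```

```bash
echo '{"rows":[[0.085, 0, -0.041, 0, 0], [0.085, 0, -0.082, 0, 0], [0.085, 0, -0.123, 0, 0], [0.085, 0, -0.164, 0, 0], [0.085, 0, -0.205, 0, 0]]}' | python3 -m crank
echo '{"rows":[[0.085, 0, -0.041, 0, 0], [0.085, 0, -0.082, 0, 0], [0.085, 0, -0.123, 0, 0], [0.085, 0, -0.164, 0, 0], [0.085, 0, -0.205, 0, 0]]}' | python3 -m crank
echo '{"rows":[[0.085, 0.01, -0.041, 0, 0], [0.085, 0.01, -0.082, 0, 0], [0.085, 0.01, -0.123, 0, 0], [0.085, 0.01, -0.164, 0, 0], [0.085, 0.01, -0.164, 0, 0]]}' | python3 -m crank
python3 -c "
from h import *
from station import bot
D={}
for n in ['scene','top','wrist']:
  D[n]=bot.read_camera(n)
cv2.imwrite('pics/w1.png',D['wrist']['color'])
pickle.dump(D,open('d1.pkl','wb'))
s=bot.observe();print(s['time'],s['eef_pos'],s['tcp_rot'])
"
```

```text
time: 1.4
eef_pos: [0.4443, 0.1463, 0.2562]
tcp_rot: [3.142, -0.0, 3.128]
force: [1.2, -1.1, -0.0]
grip_width: 0.0852
finger_force: 0.0
time: 1.82
eef_pos: [0.4413, -0.0586, 0.2565]
tcp_rot: [3.141, 0.001, 3.128]
force: [0.8, 0.5, 0.4]
grip_width: 0.0851
finger_force: 0.0
time: 2.23
eef_pos: [0.4281, -0.2287, 0.257]
tcp_rot: [-3.137, 0.001, 3.117]
force: [0.3, -0.8, 0.0]
grip_width: 0.0851
finger_force: 0.0
2.3833 [ 0.42929385 -0.22044134  0.25594472] [ 3.14106798e+00 -7.85413366e-04  3.12644292e+00]
```

View pics/w1.png

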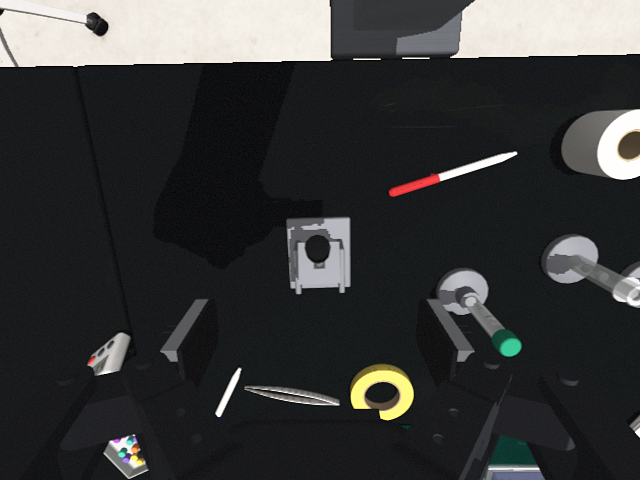

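The wrist view shows the rod head at about (317,244), centred between the fingers, with the rest below it. I'll cast that ray onto the head's height.

```bash
python3 - <<'E'
from h import *
from station import bot
D=pickle.load(open("d1.pkl","rb"));W=D["wrist"]
g=cv2.cvtColor(W["color"],cv2.COLOR_BGR2GRAY)
roi=g[225:275,295:345];m=(roi<45).astype(np.uint8)
n,l,st,c=cv2.connectedComponentsWithStats(m);i=l[19,22];print(st[i],c[i]+[295,225],roi[::6,::5].tolist())
h0=pickle.load(open("d0.pkl","rb"))
for p in [c[i]+[295,225],(317,244)]:
  for z in(.145,.155):print(np.round(onz(W,p,z),4))
s=bot.observe()
E
```

```text
[ 11  10  24  28 522] [317.27394636 248.22605364] [[91, 90, 116, 128, 184, 112, 186, 185, 184, 186], [91, 92, 91, 90, 93, 91, 92, 185, 185, 183], [90, 93, 93, 40, 22, 27, 69, 148, 187, 188], [69, 187, 88, 25, 28, 27, 28, 172, 182, 63], [62, 181, 80, 28, 31, 25, 26, 134, 181, 129], [96, 183, 178, 30, 29, 31, 29, 182, 182, 164], [102, 184, 183, 168, 16, 10, 161, 183, 183, 165], [96, 185, 183, 184, 87, 79, 162, 184, 184, 169], [83, 184, 185, 183, 183, 184, 184, 185, 185, 173]]
[ 0.433 -0.221  0.145]
[ 0.4294 -0.2209  0.155 ]
[ 0.4299 -0.2211  0.145 ]
[ 0.4265 -0.221   0.155 ]
```

```bash
echo '{"rows":[[0.085, -0.004, 0, 0.04, -0.015], [0.085, -0.004, 0, 0.08, -0.015], [0.06, -0.004, 0, 0.104, -0.015], [0.04, -0.004, 0, 0.104, -0.015], [0.03, -0.004, 0, 0.104, -0.015]]}' | python3 -m crank 30
echo '{"rows":[[0.01, 0, 0, 0, 0], [0.01, 0, 0, 0, 0], [0.01, 0, 0, 0, 0], [0.01, 0, 0, 0, 0], [0.01, 0, 0, 0, 0]]}' | python3 -m crank 30

```

```text
time: 2.8
eef_pos: [0.4333, -0.2191, 0.1517]
tcp_rot: [3.14, -0.003, -3.139]
force: [0.6, 0.6, 0.2]
grip_width: 0.051
finger_force: 0.0
time: 3.22
eef_pos: [0.4343, -0.2209, 0.1536]
tcp_rot: [-3.141, 0.002, -3.141]
force: [-1.1, 0.1, 5.8]
grip_width: 0.0171
finger_force: 30.2
```

```bash
echo '{"rows":[[0.01, 0.0044, 0, -0.009, 0], [0.01, 0.0088, 0, -0.018, 0], [0.01, 0.0132, 0, -0.027, 0], [0.01, 0.0176, 0, -0.036, 0], [0.01, 0.022, 0, -0.045, 0]]}' | python3 -m crank
echo '{"rows":[[0.01, 0, 0, -0.04, 0], [0.01, 0, 0, -0.08, 0], [0.01, 0, 0, -0.1, 0], [0.01, 0, 0, -0.1, 0]]}' | python3 -m crank
python3 - <<'E'
from h import *
from station import bot
D={n:bot.read_camera(n) for n in ['scene','top','wrist']}
pickle.dump(D,open('d2.pkl','wb'))
a=cv2.resize(D['scene']['color'][150:350,230:430],(400,400));b=cv2.resize(D['wrist']['color'][100:400,150:550],(400,300))
o=np.zeros((400,800,3),np.uint8);o[:,:400]=a;o[:300,400:]=b;cv2.imwrite('pics/g2.png',o)
s=bot.observe();print(s['time'],s['eef_pos'],s['tcp_rot'],s['force'],s['grip_width'])
E
```

```text
time: 3.63
eef_pos: [0.4106, -0.2206, 0.1983]
tcp_rot: [3.141, -0.0, -3.141]
force: [-0.5, 0.7, -0.1]
grip_width: 0.017
finger_force: 29.6
time: 3.97
eef_pos: [0.4131, -0.2219, 0.3024]
tcp_rot: [-3.14, 0.009, -3.141]
force: [1.1, -0.3, -0.4]
grip_width: 0.0171
finger_force: 29.6
4.1167 [ 0.41064614 -0.2202799   0.29696448] [ 3.14080170e+00 -8.71947120e-04 -3.14073382e+00] [-0.20904284  0.79208672 -0.22349702] 0.017043428108532366
```

View pics/g2.png

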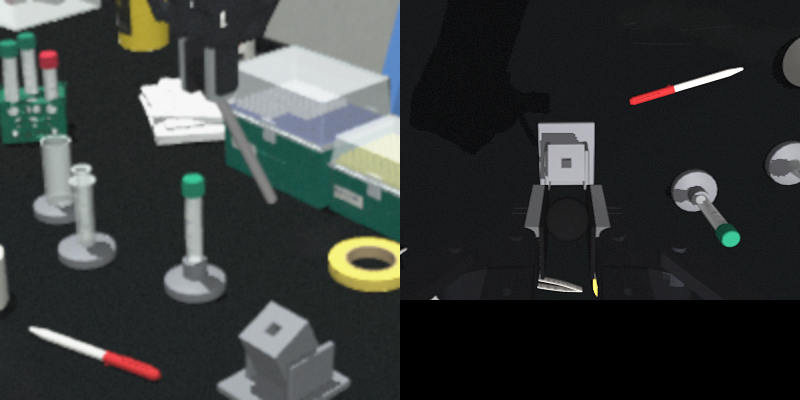

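```bash
cat >> h.py <<'E'
def shank(d,box,y):
    """grey shank pixels in box of the scene view -> axis points on plane Y=y"""
    x0,y0,x1,y1=box;im=d["color"][y0:y1,x0:x1].astype(int)
    m=(abs(im[...,0]-im[...,2])<25)&(im.mean(2)>60)&(im.mean(2)<150)
    return m
def ony(d,p,y): c,v=ray(d,p);return c+v*(y-c[1])/v[1]
E
python3 - <<'E'
from h import *
D=pickle.load(open("d2.pkl","rb"));S=D["scene"];y=-.2203
print(S["color"][225:256:2,345:372].mean(2).astype(int))
a=(217/2+230-.25,100/2+150-.25);b=(273/2+230-.25,203/2+150-.25)
A,B=ony(S,a,y),ony(S,b,y);print(A,B,np.degrees(np.arctan2(B[0]-A[0],A[2]-B[2])))
E
```

```text
[[ 58  56  60  59  67  97 120 132 134 131 121 139 139 101  71  68  69  63
   61  56  60  58  57  58  62  59  60]
 [ 60  59  58  59  60  64  98 122 133 134 129 123 124  87  61  62  65  75
   67  63  66  63  59  61  59  59  59]
 [ 60  62  59  58  58  57  62  96 119 130 134 129 124 100  72  61  62  60
   60  56  59  62  66  67  65  63  58]
 [ 59  58  60  58  60  57  63  66  95 121 129 134 132 126  97  73  64  58
   61  59  54  56  56  61  57  61  76]
 [ 49  53  55  57  56  58  64  62  62  97 119 130 135 131 126  99  68  57
   61  59  60  55  60  57  58  58  62]
 [ 34  34  32  35  39  54  53  62  61  62  95 119 130 136 130 126 101  71
   57  59  60  57  56  56  59  57  58]
 [ 33  34  38  35  38  36  38  39  46  53  59  91 118 130 132 130 123 100
   72  61  62  63  58  57  55  61  57]
 [ 36  40  33  33  34  32  36  38  38  35  38  42  84 114 129 133 130 124
  102  71  58  58  54  57  57  60  57]
 [ 32  33  36  38  35  34  33  39  37  40  35  37  36  79 114 130 134 130
  125 103  71  60  60  56  61  59  61]
 [ 40  38  35  35  34  38  35  34  37  36  36  35  36  37  82 111 129 131
  133 125 104  66  51  60  59  63  60]
 [ 32  35  37  35  37  34  35  35  39  34  35  29  40  33  37  72 110 126
  135 131 126 100  58  36  40  46  54]
 [ 34  35  37  39  37  38  35  35  34  33  37  37  36  36  33  35  74 110
  128 133 130 125  97  56  30  39  36]
 [ 40  36  39  35  32  36  35  37  35  36  35  35  35  33  38  30  34  71
  109 128 134 132 121  79  36  36  39]
 [ 37  38  36  35  36  38  38  32  35  39  37  37  34  38  33  35  35  39
   56  94 110 107  68  39  36  33  36]
 [ 40  33  37  33  34  35  34  37  33  34  32  37  35  33  36  35  33  32
   36  36  34  34  34  39  36  35  37]
 [ 30  37  31  37  37  38  35  33  37  37  32  39  35  35  39  35  38  34
   37  38  39  38  34  33  34  34  38]]
[ 0.42097536 -0.2203      0.27176936] [ 0.47484519 -0.2203      0.17549814] 29.229770026353364
```

```bash
echo '{"rows":[[0.01, 0, 0.04, 0, 0], [0.01, 0, 0.08, 0, 0], [0.01, 0, 0.12, 0, 0], [0.01, 0, 0.16, 0, 0], [0.01, -0.01, 0.2, 0, 0]]}' | python3 -m crank
python3 - <<'E'
from h import *
from station import bot
D={n:bot.read_camera(n) for n in ['scene','top','wrist']}
pickle.dump(D,open('d3.pkl','wb'));cv2.imwrite("pics/w3.png",D['wrist']['color'])
s=bot.observe();print(s['time'],s['eef_pos'],s['tcp_rot'],s['force'],s['grip_width'])
E
```

```text
time: 4.53
eef_pos: [0.4186, -0.0193, 0.2957]
tcp_rot: [-3.141, -0.004, -3.142]
force: [1.1, 0.2, -0.5]
grip_width: 0.0167
finger_force: 29.6
4.6833 [ 0.42062484 -0.01801182  0.2957357 ] [-3.1410299  -0.00360861 -3.13432645] [-0.07614862 -1.32211519 -0.91617895] 0.0167624698731827
```

View pics/w3.png

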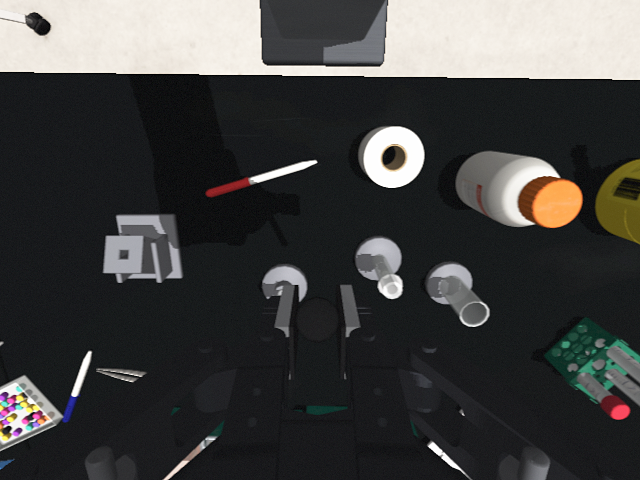

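The wrist view shows the column's rim at about (391,287), clear of the gripper. I'll triangulate it with the scene view.

```bash
python3 - <<'E'
from h import *
D=pickle.load(open("d3.pkl","rb"));W,S,T=D["wrist"],D["scene"],D["top"]
g=W["color"].mean(2).astype(int)
print(g[274:301,376:408])
g=S["color"].mean(2).astype(int);print(g[229:244,262:282])
E
```

```text
[[147 118 117 123 118 116 120 123 122 123 137 155 159 155 164 180 184 175
  140  99  63  29  19  22  27  25  26  26  27  26  28  24]
 [157 128 114 122 120 118 117 121 135 157 182 199 197 174 170 195 207 206
  213 208 171 120  75  38  20  26  22  26  25  25  27  24]
 [163 138 118 116 118 119 127 145 178 196 203 201 190 164 153 176 197 201
  206 227 240 231 177  98  22  24  27  28  26  27  21  29]
 [163 148 125 114 117 133 164 189 195 198 195 186 168 153 145 159 187 200
  201 212 230 241 235 167  71  19  22  23  24  25  25  24]
 [167 158 133 114 126 156 171 178 181 180 171 161 153 148 146 151 175 197
  199 204 221 234 240 227 147  53  18  26  21  26  25  25]
 [156 156 135 118 148 177 177 166 160 154 154 154 151 152 151 146 159 186
  199 200 209 229 237 243 216 125  42  18  23  27  28  22]
 [ 77  94 100 126 165 180 179 168 162 160 157 154 153 151 150 146 151 175
  195 198 200 219 233 240 236 186  93  20  26  24  24  25]
 [ 17  30 107 158 179 182 180 173 165 160 156 154 152 152 156 154 157 168
  203 215 206 211 226 236 239 209 116  18  23  24  28  27]
 [ 20  46 148 200 194 180 181 177 16
[... 3067 characters left out ...]
  35  35
   36  35]
 [166 158 148 122 137 169 180 193 205 203 193 173 142  86  43  35  38  35
   39  36]
 [166 161 154 120 131 159 166 181 192 201 191 186 174 149 105  57  34  38
   40  39]
 [166 160 158 157 175 208 197 195 207 208 204 203 206 214 193 120  45  34
   31  34]
 [167 162 177 215 215 214 193 192 206 208 204 204 205 214 228 166  61  36
   35  38]
 [168 161 201 219 212 212 196 196 205 210 204 205 206 212 221 155  59  32
   33  40]
 [168 161 188 211 205 212 198 197 205 209 204 201 202 194 169 103  40  35
   37  36]
 [168 160 154 162 180 198 187 190 198 202 199 186 176 144  92  47  35  32
   32  36]
 [170 163 153 130 131 151 153 170 183 181 180 166 145 116  71  36  37  36
   34  32]]
```

```bash
python3 - <<'E'
from h import *
D=pickle.load(open("d3.pkl","rb"));W,S,T=D["wrist"],D["scene"],D["top"]
pw,ps=(391.5,288),(270.3,233.9)
X=tri(W,pw,S,ps);print(X,proj(W,X)-pw,proj(S,X)-ps);print(onz(W,pw,.095),onz(S,ps,.095))
# shank in scene now
g=S["color"].mean(2).astype(int);print("pred tip",proj(S,[.421+.061,-.018,.174]))
u,v=proj(S,[.421+.061,-.018,.174]).astype(int)
print(u,v);print(g[v-18:v+8,u-22:u+12])
E
```

```text
[0.49869112 0.06188105 0.09688739] [-0.27146799  0.61909126] [-0.12325677  0.0581262 ]
[0.49892953 0.06256285 0.095     ] [0.50124069 0.06523084 0.095     ]
pred tip [286.57455911 211.07668767]
286 211
[[ 35  42  37  35  36  76 114 129 132 128 113  76  45  35  37  36  36  34
   33  37  37  33  35  37  35  37  35  39  35  34  38  35  36  37]
 [ 38  39  35  37  37  43  96 124 134 132 125  99  65  39  34  41  35  35
   30  34  34  36  33  36  38  38  37  37  33  36  38  36  38  36]
 [ 37  35  33  38  39  36  64 109 129 133 131 120  88  49  32  37  35  38
   36  37  33  37  35  36  33  33  36  37  32  33  37  37  37  36]
 [ 41  37  34  32  37  35  42  81 119 130 134 127 109  70  42  37  37  35
   35  40  34  39  36  38  35  36  39  41  31  34  35  30  39  36]
 [ 35  38  37  38  37  38  34  49 101 126 129 131 124  94  55  37  37  35
   36  35  33  35  34  34  39  34  34  37  35  36  34  34  33  34]
 [ 35  37  38  37  39  31  37  39  75 113 131 131 127 112  77  44  33  36
   41  32  34  36  40  37  33  36  34  33  33  37  38  38  34  37]
 [ 35  37  33  39  36  37  35  33  44  98 122 132 13
[... 2068 characters left out ...]
  21  25  29  33  36  37  38  39  36  38  41  39  37  35  35  37  36
   86 116 128 121 103  68  40  37  35  34  33  37  35  34  37  40]
 [ 21  25  25  34  36  37  32  37  40  39  38  37  34  33  31  40  30  36
   46  88 108 105  88  61  36  32  35  35  38  34  33  35  36  39]
 [ 20  21  28  31  35  35  35  33  35  36  34  37  31  40  42  37  34  34
   38  44  67  72  69  50  37  34  37  37  37  33  36  36  38  37]
 [ 41  24  23  34  30  39  35  38  29  36  39  37  36  40  36  34  35  36
   36  38  35  34  35  35  34  30  36  34  37  35  40  37  34  37]
 [ 98  50  28  33  36  35  38  38  38  34  35  36  35  33  36  42  32  34
   36  39  38  30  33  35  37  35  35  35  37  40  33  36  39  35]]
```

```bash
python3 - <<'E'
from h import *
D=pickle.load(open("d3.pkl","rb"));W,S,T=D["wrist"],D["scene"],D["top"]
b=np.array([.0023,.0027,0]);tcp=np.array([.4206,-.0180,.2957])
A,B,C=[ony(S,p,tcp[1]+b[1])-b for p in [(272.2,193),(283.3,212),(285.3,215.7)]]
print(A,B,C,np.degrees(np.arctan2(B[0]-A[0],A[2]-B[2])));off=C-tcp;print("tip-tcp",off)
tgt=np.array([.499,.0625,.100]);print("tcp target for tip at z.1",tgt-off, "delta",tgt-off-tcp)
E
```

```text
[ 0.45421572 -0.018       0.21343414] [ 0.47461621 -0.018       0.17293726] [ 0.47839831 -0.018       0.16485147] 26.736882351127893
tip-tcp [ 5.77983127e-02  1.73472348e-17 -1.30848534e-01]
tcp target for tip at z.1 [0.44120169 0.0625     0.23084853] delta [ 0.02060169  0.0805     -0.06485147]
```

```bash
echo '{"rows":[[0.01, -0.01, 0.04, 0, 0], [0.01, -0.0206, 0.08, 0.02, 0], [0.01, -0.0206, 0.0805, 0.057, 0], [0.01, -0.0206, 0.0805, 0.057, 0], [0.01, -0.0206, 0.0805, 0.057, 0]]}' | python3 -m crank
python3 - <<'E'
from h import *
from station import bot
s=bot.observe();print(s['time'],s['eef_pos'],s['tcp_rot'],s['force'],s['grip_width'])
D={n:bot.read_camera(n) for n in ['scene','wrist']}
pickle.dump(D,open('d4.pkl','wb'))
a=cv2.resize(D['scene']['color'][190:250,235:315],(640,480),interpolation=cv2.INTER_CUBIC)
cv2.imwrite("pics/s4.png",a);cv2.imwrite("pics/w4.png",D['wrist']['color'])
s=bot.observe();print(s['time'],s['eef_pos'],s['tcp_rot'],s['force'],s['grip_width'])
E
```

```text
time: 5.1
eef_pos: [0.4402, 0.0584, 0.2382]
tcp_rot: [-3.139, -0.007, 3.141]
force: [-0.0, -0.8, -0.6]
grip_width: 0.0168
finger_force: 29.7
5.1 [0.44019419 0.05836721 0.23821004] [-3.13888149 -0.00651215  3.14141528] [-0.00423026 -0.82164973 -0.5941165 ] 0.01684425225763994
5.2 [0.44229655 0.05825992 0.24090926] [-3.14102414e+00  1.14650681e-04  3.13975008e+00] [-0.8702545  -0.75834125  0.39226848] 0.017051594240724072
```

View pics/s4.png

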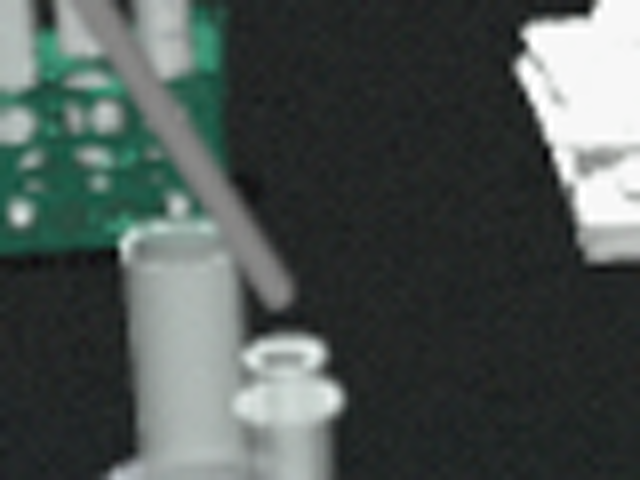

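The tip at (270,228) is directly above the rim at (270.5,234) in the scene view. To pin down y, I'll average the noisy pose over a few held rows.

```bash
for i in 1 2 3; do echo '{"rows":[[0.01, 0, 0, 0, 0], [0.01, 0, 0, 0, 0]]}' | python3 -m crank | grep eef; done
python3 - <<'E'
from h import *
from station import bot
W=pickle.load(open('d4.pkl','rb'))['wrist']
D=bot.read_camera('wrist');pickle.dump(D,open('d5.pkl','wb'))
s=bot.observe();print(s['time'],s['eef_pos'],s['force'])
for m in[(0.499,.0625,.095)]: print(proj(W,m),proj(D,m))
u,v=proj(D,(0.499,.0625,.095));u,v=int(u),int(v)
cv2.imwrite("pics/w5.png",cv2.resize(D["color"][v-60:v+60,u-80:u+80],(640,480),interpolation=cv2.INTER_CUBIC));print(u,v)
E
```

```text
eef_pos: [0.4428, 0.059, 0.2417]
eef_pos: [0.4423, 0.0596, 0.2411]
eef_pos: [0.442, 0.0598, 0.2406]
5.75 [0.44199616 0.05989106 0.24046457] [-0.62618019 -0.20415815 -0.70427392]
[321.32110419 294.87775939] [318.88246792 293.35741722]
318 293
```

View pics/w5.png

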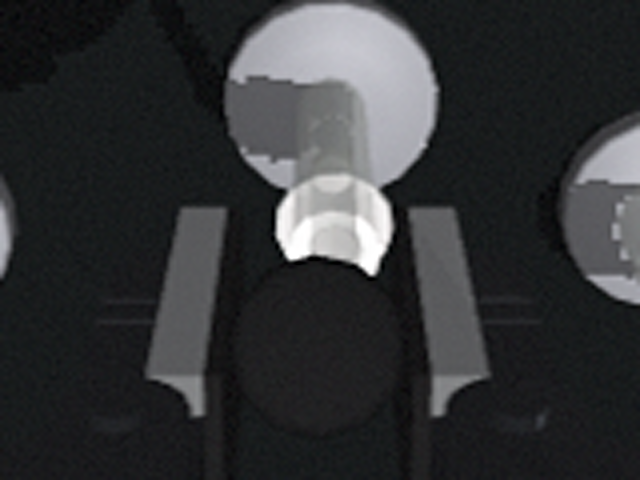

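```bash
echo '{"rows":[[0.01, 0, 0.003, 0, 0], [0.01, 0, 0.003, 0, 0], [0.01, 0, 0.003, 0, 0], [0.01, 0, 0.003, 0, 0], [0.01, 0, 0.003, 0, 0]]}' | python3 -m crank |grep eef
python3 - <<'E'
from h import *
from station import bot
S=bot.read_camera('scene');s=bot.observe();W=bot.read_camera('wrist');pickle.dump((S,W,s),open('d6.pkl','wb'));tcp=s['eef_pos']
print(s['time'],tcp,s['tcp_rot'])
print(S["color"].mean(2).astype(int)[219:240,261:281])
g=W["color"].mean(2).astype(int);print(g[262:300:2,296:344])
E
```

```text
eef_pos: [0.442, 0.0629, 0.2402]
6.2167 [0.44196989 0.0628985  0.24025221] [-3.14156616e+00 -1.79658212e-05 -3.14069146e+00]
[[153 160 152 133 132 133 127 105  67  38  37  34  39  35  38  40  38  34
   36  35]
 [141 131 146 131 128 132 130 124  93  56  38  31  35  34  38  35  37  36
   33  38]
 [148 154 162 130 111 126 132 129 114  80  44  38  36  32  39  37  35  38
   37  38]
 [169 177 155 105  69 111 131 132 125 104  64  38  35  37  38  37  35  39
   29  36]
 [170 161 153 113  60  91 124 132 130 121  76  41  38  37  40  38  32  34
   39  33]
 [168 163 157 119  59  52 100 126 133 121  75  36  40  37  36  36  38  37
   36  39]
 [170 162 156 125  67  36  54 104 116  84  48  38  32  32  35  30  37  37
   36  32]
 [172 164 155 126  69  33  34  41  40  37  38  36  37  36  35  39  38  38
   37  38]
 [170 164 158 125  71  36  37  40  38  40  33  39  37  39  36  38  36  33
   38  37]
 [171 165 157 129  79  41  34  36  39  37  39  33  37  37  35  34  39  39
   38  33]
 [169 164 158 130  79  39  35  38  35  35  33  33  36  36  39  37  34  36
   37  40]
 [172 166 155 134  86  47  39  35  34  3
[... 3892 characters left out ...]
192 190 188 185 173 238 254 254 254 238 228 242 222
  121  19  24  25  18  21  20  17  27  78  97  97]
 [ 22  17  23  25  23  23  21  16  89 217 244 250 253 253 254 242 210 203
  205 205 202 197 194 192 191 189 185 170 208 248 253 253 253 247 242 171
   11  20  26  24  17  22  19  25  17  72  93  93]
 [ 18  21  19  25  28  21  25  25  17  87 240 255 255 255 254 244 213 197
  198 168 141 170 186 183 185 184 187 186 210 245 254 254 255 255 181  42
   20  25  24  23  17  14  21  23  18  40  77  92]
 [ 21  16  19  27  27  26  28  28  20  16 100 246 255 229 145  92   3  10
   17  20  23  22  21  13  13   5   4  31  96 181 255 255 250 145   9  22
   27  28  25  23  18  20  21  24  22  42  81  92]]
```

```bash
python3 - <<'E'
from h import *
S,W,s=pickle.load(open('d6.pkl','rb'))
t=ony(S,(269.4,225.9),.0629);m=ony(S,(270.5,233.9),.0629);print(t,m,m-t,onz(S,(270.5,233.9),.095))
E
```

```text
[0.4989198  0.0629     0.11330402] [0.50012393 0.0629     0.09618274] [ 0.00120413  0.         -0.01712128] [0.50152063 0.06496862 0.095     ]
```

```bash
echo '{"rows":[[0.01, -0.002, 0, 0.005, 0], [0.01, -0.002, 0, 0.01, 0], [0.01, -0.002, 0, 0.015, 0], [0.01, -0.002, 0, 0.015, 0], [0.01, -0.002, 0, 0.015, 0]]}' | python3 -m crank
echo '{"rows":[[0.01, 0, 0, 0.002, 0], [0.01, 0, 0, 0.004, 0], [0.01, 0, 0, 0.005, 0], [0.01, 0, 0, 0.005, 0], [0.01, 0, 0, 0.005, 0]]}' | python3 -m crank
python3 - <<'E'
from h import *
from station import bot
S=bot.read_camera('scene');s=bot.observe();pickle.dump((S,s),open('d7.pkl','wb'))
print(s['time'],s['eef_pos'],s['force'])
cv2.imwrite("pics/s7.png",cv2.resize(S['color'][195:255,235:315],(640,480),interpolation=cv2.INTER_CUBIC))
E
```

```text
time: 6.68
eef_pos: [0.4436, 0.0628, 0.2247]
tcp_rot: [-3.141, -0.001, -3.141]
force: [0.6, 0.3, -0.5]
grip_width: 0.0166
finger_force: 29.7
time: 7.1
eef_pos: [0.444, 0.0629, 0.2203]
tcp_rot: [3.142, 0.0, -3.141]
force: [-0.6, 0.5, -0.8]
grip_width: 0.0167
finger_force: 29.7
7.15 [0.44402335 0.06289128 0.22035301] [ 0.03349766  0.12889972 -0.72243582]
```

View pics/s7.png

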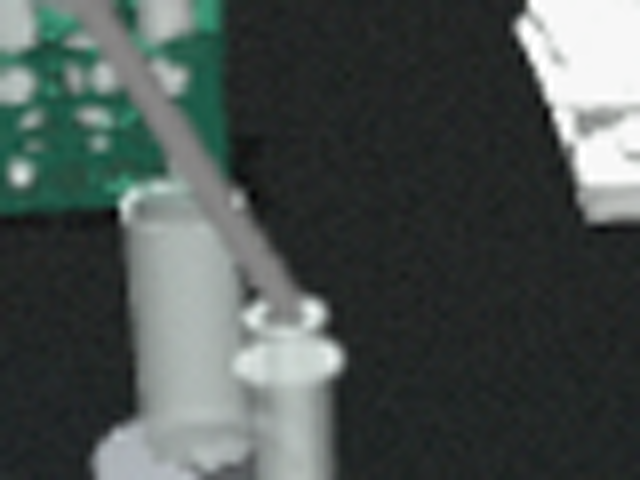

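The tip (scene px about (271,234)) has entered the rim with no contact force yet. That's my last picture, so from here I go by force and pixel numbers.

```bash
echo '{"rows":[[0.01, 0, 0, 0.002, 0], [0.01, 0, 0, 0.003, 0], [0.01, 0, 0, 0.003, 0], [0.01, 0, 0, 0.003, 0]]}' | python3 -m crank 20|sed -n 2,4p
echo '{"rows":[[0.01, 0, 0, 0.002, 0], [0.01, 0, 0, 0.003, 0], [0.01, 0, 0, 0.003, 0], [0.01, 0, 0, 0.003, 0]]}' | python3 -m crank|sed -n 2,4p
```

```text
eef_pos: [0.4439, 0.0629, 0.2172]
tcp_rot: [-3.142, -0.0, -3.141]
force: [-0.1, -0.7, -0.9]
eef_pos: [0.444, 0.063, 0.2142]
tcp_rot: [3.141, 0.0, -3.141]
force: [0.0, 0.8, -0.6]
```

```bash
echo '{"rows":[[0.01, -0.003, 0, -0.001, 0], [0.01, -0.006, 0, -0.002, 0], [0.01, -0.010, 0, -0.003, 0], [0.01, -0.010, 0, -0.003, 0], [0.01, -0.010, 0, -0.003, 0]]}' | python3 -m crank|sed -n 2,6p
python3 - <<'E'
from h import *
from station import bot
S=bot.read_camera('scene');g=S['color'].mean(2).astype(int);print(g[205:236:2,248:278])
E
```

```text
eef_pos: [0.4539, 0.0628, 0.2171]
tcp_rot: [-3.141, -0.001, -3.141]
force: [-1.6, 0.5, -1.5]
grip_width: 0.017
finger_force: 29.7
[[170 146  91  61 100 128 133 132 119 135 100  66  65  64  51  40  37  36
   36  34  34  36  39  33  34  38  39  39  39  38]
 [ 61  62  63  64  70 106 126 134 129 121  92  69  64  64  52  37  35  35
   37  38  35  37  36  35  38  33  37  37  37  33]
 [132  85  85  98  75  93 107 124 134 132 122  92  69  65  60  45  37  37
   31  38  35  39  37  40  35  36  34  35  41  36]
 [ 80  58  65  64  63  65  77 103 126 135 133 121  91  68  64  45  35  31
   36  35  38  37  35  36  38  34  34  35  36  35]
 [ 97  67  65  67  62  64  63  75  84 119 135 133 126 102  74  42  29  24
   24  24  32  39  39  33  35  37  31  39  39  39]
 [ 62  60  61  59  59  61  63  77 163 171 140 134 134 124  98  52  25  24
   27  33  41  36  38  37  33  36  37  39  38  37]
 [ 74  82 105  95  93 106 130 130 140 153 148 134 131 133 126  99  52  26
   25  33  34  37  37  37  37  34  37  41  37  29]
 [ 64  73 147 206 173 148 153 151 150 152 155 141 129 131 133 127 102  54
   22  24  28  35  37
[... 330 characters left out ...]
176 170 147 130 131 134
  129 102  60  39  38  37  36  36  36  39  38  32]
 [ 39  39  62 110 134 152 161 169 176 179 177 177 177 171 165 144 123 129
  135 131 104  74  47  41  32  34  37  37  35  35]
 [ 37  36  46 109 134 149 160 165 173 177 177 177 175 173 165 160 129 114
  128 134 131 106  65  43  38  35  34  36  36  37]
 [ 36  36  37 113 132 146 159 167 171 177 178 178 175 172 166 159 136  90
   99 125 136 130 103  85  83  62  42  38  38  37]
 [ 38  40  38  92 125 145 158 167 172 178 176 177 176 173 167 160 140 133
  165 144 126 135 132 122 197 228 219 138  46  33]
 [ 37  39  38  71 117 144 154 165 171 176 177 179 178 172 167 160 146 151
  213 196 168 176 186 173 184 214 189 109  41  38]]
```

```bash
echo '{"rows":[[0.01, -0.004, 0, -0.001, 0], [0.01, -0.008, 0, -0.002, 0], [0.01, -0.012, 0, -0.003, 0], [0.01, -0.012, 0, -0.003, 0], [0.01, -0.012, 0, -0.003, 0]]}' | python3 -m crank 20|sed -n 2,6p
cat > look.py <<'E'
from h import *
from station import bot
S=bot.read_camera('scene');c=S['color'].astype(int);g=c.mean(2).astype(int)
s=bot.observe();print(round(s['time'],2),np.round(s['eef_pos'],4),np.round(s['force'],1))
for r in range(int(__import__('sys').argv[1]),236,3): print(r,g[r,250:292])
E
python3 look.py 200
```

```text
eef_pos: [0.4663, 0.063, 0.2203]
tcp_rot: [3.142, 0.0, -3.141]
force: [-1.6, 0.3, 0.5]
grip_width: 0.0168
finger_force: 29.8
8.75 [0.4662 0.0629 0.2203] [-0.3  0.8  0.1]
200 [110 111 110 133 125 133 135 130 107  80  66  61  55  42  36  34  34  36
  37  39  32  36  35  39  35  35  33  34  31  35  34  33  37  38  39  34
  34  35  39  35  38  36]
203 [ 85  64  66 135 172 153 133 136 137 123  88  67  52  41  34  36  35  37
  35  36  38  33  36  34  41  36  36  31  37  38  41  34  31  39  37  39
  41  37  42  36  38  35]
206 [ 72  62  68  88 136 159 139 128 134 135 124  95  52  38  34  38  38  36
  36  37  37  39  36  31  37  33  35  33  38  34  32  39  39  37  36  37
  34  31  33  38  38  35]
209 [ 86  95  74  93 117  91  67  75 111 131 134 127  94  54  35  37  42  42
  38  34  36  34  37  40  37  37  36  37  37  35  37  34  34  39  35  38
  39  37  40  38  36  34]
212 [ 62  62  63  67  88  70  66  64  65 105 129 138 130 101  53  25  31  31
  40  35  36  34  41  34  38  38  33  34  35  37  34  37  38  39  39  38
  41  38  35  38  35  39]
215 [ 65  56  60  64  59  78 163 193 134  72 102 1
[... 481 characters left out ...]
 [ 70 114 140 154 161 168 172 175 177 177 178 169 163 145 128 132 136 129
  98  54  35  38  36  34  39  34  38  35  38  41  35  30  38  36  38  36
  35  37  35  39  38  33]
227 [ 61 111 137 149 160 168 173 178 178 178 174 169 164 156 126 112 128 136
 132 103  59  39  37  40  38  36  38  36  34  37  36  33  36  36  38  34
  31  36  37  37  35  37]
230 [ 34 109 135 146 158 167 175 174 178 178 175 171 165 159 133  83  68 115
 136 133 114  69  40  30  35  37  37  35  35  37  35  34  38  35  35  36
  33  40  39  38  41  40]
233 [ 37  92 124 143 158 167 171 176 177 179 176 172 166 160 142 131 166 174
 145 136 136 124 196 228 219 138  48  38  37  35  39  39  35  36  36  35
  39  35  38  36  37  38]
```

```bash
echo '{"rows":[[0.01, -0.004, 0, -0.0005, 0], [0.01, -0.008, 0, -0.001, 0], [0.01, -0.012, 0, -0.001, 0], [0.01, -0.012, 0, -0.001, 0], [0.01, -0.012, 0, -0.001, 0]]}' | python3 -m crank 20|sed -n 2,4p
python3 look.py 215 |cut -c 1-150
echo '{"rows":[[0.01, -0.004, 0, 0, 0], [0.01, -0.008, 0, 0, 0], [0.01, -0.012, 0, 0, 0], [0.01, -0.012, 0, 0, 0], [0.01, -0.012, 0, 0, 0]]}' | python3 -m crank 20|sed -n 2,4p
python3 look.py 200
```

```text
eef_pos: [0.4783, 0.0629, 0.2212]
tcp_rot: [-3.141, 0.0, -3.141]
force: [-1.5, 0.8, -0.2]
9.22 [0.4782 0.0629 0.2211] [-1.6 -0.3 -0.5]
215 [ 59  60  59  62  60  79 162 194 136  72  62  61  82 122 138 136 114  69
  35  38  32  35  39  36  37  40  37  38  36  39  32  35  35  34  36  33
  36  36  40  32  36  38]
218 [111 160 155 159 194 192 176 168 168 169 189 208 199 148 130 136 134 102
  59  39  37  34  36  37  37  35  35  36  33  34  40  36  40  38  36  34
  36  39  38  33  34  36]
221 [175 149 114 123 132 138 142 146 145 147 143 147 151 162 136 133 139 134
 100  58  34  37  38  37  34  36  36  34  37  35  36  35  38  37  38  39
  33  35  34  34  36  38]
224 [ 71 114 140 152 164 169 172 175 175 177 175 169 163 157 118 107 129 139
 131  92  49  38  34  34  37  33  31  37  34  38  37  38  34  33  37  39
  34  34  38  33  35  37]
227 [ 64 112 135 149 162 170 171 176 176 178 175 170 163 157 128  72 103 132
 137 131  89  48  33  39  38  41  38  36  35  37  41  37  37  37  39  37
  35  34  38  35  38  37]
230 [ 35 111 135 148 160 166 173 177 179 177 176 171 167 156 133  84  46 109
 134 135
[... 1812 characters left out ...]
 [ 69 115 139 153 161 167 174 176 176 176 175 168 164 157 118  64  80 125
 141 134 101  54  36  35  37  36  41  34  36  35  40  39  39  34  35  37
  36  36  34  35  36  35]
227 [ 64 112 136 149 162 169 172 178 179 176 175 171 164 159 126  74  37 112
 139 138 131  82  41  37  38  35  36  36  36  37  34  34  36  39  38  39
  40  38  37  32  38  36]
230 [ 36 109 133 145 159 166 173 175 177 178 177 171 166 156 134  84  44  61
 118 138 136 114  70  33  35  34  33  36  40  37  36  33  32  35  35  35
  37  40  36  37  34  36]
233 [ 35  93 124 146 156 168 174 174 178 176 176 174 165 159 142 133 164 212
 165 136 140 131 149 218 219 139  48  35  37  40  35  37  39  35  36  35
  41  36  35  33  40  34]
```

```bash
echo '{"rows":[[0.01, -0.003, 0, 0, 0], [0.01, -0.006, 0, 0.001, 0], [0.01, -0.008, 0, 0.003, 0], [0.01, -0.008, 0, 0.005, 0], [0.01, -0.008, 0, 0.005, 0]]}' | python3 -m crank 20|sed -n 2,4p
echo '{"rows":[[0.01, -0.003, 0, 0.002, 0], [0.01, -0.004, 0, 0.004, 0], [0.01, -0.004, 0, 0.006, 0], [0.01, -0.004, 0, 0.008, 0], [0.01, -0.004, 0, 0.008, 0]]}' | python3 -m crank 20|sed -n 2,4p
python3 look.py 194
```

```text
eef_pos: [0.4979, 0.0629, 0.2157]
tcp_rot: [-3.141, -0.001, -3.141]
force: [-1.3, -0.3, -1.1]
eef_pos: [0.5017, 0.0629, 0.2077]
tcp_rot: [-3.141, -0.001, -3.141]
force: [-1.2, 0.9, -0.8]
10.57 [0.5017 0.0629 0.2079] [-1.1  0.5 -1.7]
194 [101 110 137 162 177 173 161 158 127 108 110  97  67  65 119 143 142 123
 102  81  65  46  34  38  33  35  37  31  38  32  33  33  38  33  36  35
  38  35  33  38  37  37]
197 [ 59  59 120 155 179 188 185 176 150 121 109  99  68  41 111 138 142 132
  86  40  35  36  36  37  38  34  37  37  35  37  41  35  35  39  35  37
  35  35  36  39  36  37]
200 [109 110 113 128 135 104  76  67  69  70  68  56  56  41  78 126 141 137
 100  56  40  38  40  36  36  38  32  36  34  44  36  37  37  35  37  38
  38  37  36  30  33  35]
203 [ 87  60  67 138 172 172 144 131  94  64  62  66  53  41  54 117 141 139
 129  82  38  39  40  39  37  33  32  33  37  36  34  37  37  33  37  32
  38  38  38  38  33  35]
206 [ 73  61  66  87 136 159 160 130  83  64  66  63  51  39  35 110 137 140
 132  87  46  38  35  39  35  33  36  31  39  37  38  33  39  37  37  37
  35  37  34 
[... 896 characters left out ...]
 [ 69 116 140 153 163 169 172 175 177 175 175 169 162 158 118  60  37 105
 136 142 134  91  46  33  40  38  38  34  39  41  38  38  35  36  36  34
  38  37  37  33  37  36]
227 [ 63 112 137 150 161 168 171 174 179 178 174 170 164 155 128  73  33  62
 117 142 140 110  61  33  38  39  33  37  32  30  38  34  39  34  38  36
  41  39  39  34  32  38]
230 [ 38 108 135 149 158 167 173 175 176 179 176 171 164 158 133  84  46  42
 111 139 141 128  80  40  39  35  40  40  41  37  37  39  34  35  35  38
  35  39  39  38  36  34]
233 [ 37  90 124 144 157 167 172 176 176 178 176 172 168 159 139 132 165 212
 178 143 141 134 151 219 219 136  47  38  36  37  40  38  35  36  38  38
  39  36  38  36  37  40]
```

```bash
echo '{"rows":[[0.01, -0.002, 0, 0.001, 0], [0.01, -0.004, 0, 0.002, 0], [0.01, -0.006, 0, 0.003, 0], [0.01, -0.008, 0, 0.004, 0], [0.01, -0.008, 0, 0.004, 0]]}' | python3 -m crank 20|sed -n 2,4p
echo '{"rows":[[0.01, 0, 0, 0.001, 0], [0.01, 0, 0, 0.002, 0], [0.01, 0, 0, 0.003, 0], [0.01, 0, 0, 0.003, 0], [0.01, 0, 0, 0.003, 0]]}' | python3 -m crank 20|sed -n 2,4p
python3 look.py 194
```

```text
eef_pos: [0.5103, 0.063, 0.2041]
tcp_rot: [3.142, -0.0, -3.141]
force: [-1.5, 0.9, -0.4]
eef_pos: [0.5098, 0.063, 0.2011]
tcp_rot: [-3.142, -0.0, -3.141]
force: [-2.0, -0.0, -0.7]
11.45 [0.5098 0.063  0.2011] [-2.1  0.9 -0.4]
194 [ 99 110 137 163 176 173 163 156 128 108 110  98  70  43  36  33  37  65
  72  83 112 130 132 133 122 128 129 123 120  93  53  33  37  35  35  36
  34  33  32  37  38  36]
197 [ 58  58 120 157 179 190 184 175 153 123 108  98  73  40  36  36  56 119
 141 140 127  78  33  34  37  37  35  35  36  37  38  38  40  38  35  32
  39  40  41  34  32  35]
200 [113 111 113 133 135 105  76  69  70  66  66  57  55  43  41  34  45 113
 141 141 129  77  37  35  39  37  38  33  37  36  39  35  36  33  34  34
  31  38  37  35  41  38]
203 [ 86  63  67 136 172 172 143 129  94  63  59  67  53  39  38  35  35 111
 139 142 134  86  38  38  34  38  38  31  39  35  37  37  37  35  35  33
  36  38  33  40  40  36]
206 [ 73  65  68  85 136 161 160 129  85  63  61  64  54  40  41  37  37 105
 137 141 136  93  48  39  40  33  36  37  40  35  39  35  38  40  40  33
  35  35  39  31  37
[... 889 characters left out ...]
 [ 68 115 139 153 161 168 173 177 177 177 175 170 165 156 118  61  38  33
  91 130 142 135  96  46  39  36  39  35  36  32  40  35  37  36  36  36
  39  36  38  36  36  34]
227 [ 63 112 137 150 161 168 175 178 178 178 175 170 165 157 124  71  37  33
  69 124 143 138 101  53  32  37  33  35  39  35  35  36  38  37  37  30
  35  37  35  39  34  41]
230 [ 38 108 133 147 162 166 175 176 178 179 173 173 166 158 133  86  43  37
  67 120 142 141 108  63  39  38  34  35  39  37  35  38  34  36  39  38
  36  35  33  34  35  35]
233 [ 36  92 125 146 159 167 173 176 177 178 178 172 167 162 142 133 164 211
 202 154 141 142 128 214 218 138  46  34  37  36  36  40  38  37  34  40
  34  39  36  38  38  36]
```

```bash
for i in 1; do echo '{"rows":[[0.01, 0, 0, 0.001, 0], [0.01, 0, 0, 0.002, 0], [0.01, 0, 0, 0.002, 0], [0.01, 0, 0, 0.002, 0]]}' | python3 -m crank|sed -n 2,4p; echo '{"rows":[[0.01, -0.001, 0, 0.001, 0], [0.01, -0.001, 0, 0.002, 0], [0.01, -0.001, 0, 0.002, 0], [0.01, -0.001, 0, 0.002, 0]]}' | python3 -m crank|sed -n 2,4p;  echo '{"rows":[[0.01, 0, 0, 0.001, 0], [0.01, 0, 0, 0.002, 0], [0.01, 0, 0, 0.002, 0], [0.01, 0, 0, 0.002, 0]]}' | python3 -m crank|sed -n 2,4p; done
```

```text
eef_pos: [0.5099, 0.063, 0.1992]
tcp_rot: [3.142, -0.0, -3.141]
force: [-2.6, 1.3, -0.3]
eef_pos: [0.5109, 0.0629, 0.1971]
tcp_rot: [-3.142, -0.0, -3.141]
force: [-1.7, 0.6, 0.4]
eef_pos: [0.5109, 0.0629, 0.1951]
tcp_rot: [-3.142, -0.0, -3.141]
force: [-1.7, 0.8, 0.0]
```

```bash
for i in 1; do echo '{"rows":[[0.01, 0, 0, 0.001, 0], [0.01, 0, 0, 0.002, 0], [0.01, 0, 0, 0.002, 0], [0.01, 0, 0, 0.002, 0]]}' | python3 -m crank|sed -n 2,4p; echo '{"rows":[[0.01, 0, 0, 0.001, 0], [0.01, 0, 0, 0.002, 0], [0.01, 0, 0, 0.002, 0], [0.01, 0, 0, 0.002, 0]]}' | python3 -m crank|sed -n 2,4p;  echo '{"rows":[[0.01, 0, 0, 0.001, 0], [0.01, 0, 0, 0.002, 0], [0.01, 0, 0, 0.002, 0], [0.01, 0, 0, 0.002, 0]]}' | python3 -m crank|sed -n 2,4p; done
```

```text
eef_pos: [0.5113, 0.063, 0.1937]
tcp_rot: [3.141, 0.001, -3.141]
force: [-3.1, 1.5, 5.9]
eef_pos: [0.5113, 0.063, 0.1919]
tcp_rot: [3.141, 0.001, -3.141]
force: [-3.0, -0.0, 5.6]
eef_pos: [0.5113, 0.063, 0.1899]
tcp_rot: [3.141, 0.001, -3.141]
force: [-3.8, -0.3, 6.5]
```

```bash
echo '{"rows":[[0.01, 0, 0, -0.0005, 0], [0.03, 0, 0, -0.0005, 0], [0.04, 0, 0, -0.0005, 0], [0.05, 0, 0, -0.0005, 0], [0.05, 0, 0, -0.0005, 0]]}' | python3 -m crank
echo '{"rows":[[0.05, 0, 0, 0, 0], [0.05, 0, 0, 0, 0], [0.05, 0, 0, 0, 0]]}' | python3 -m crank|head -1
python3 look.py 188
```

```text
time: 13.87
eef_pos: [0.5113, 0.0628, 0.1897]
tcp_rot: [-3.141, 0.001, -3.141]
force: [0.2, 0.1, 0.1]
grip_width: 0.05
finger_force: 0.0
time: 14.12
14.17 [0.511  0.0629 0.1898] [-0.2 -0.7 -0.1]
188 [ 34 108 146 168 182 184 177 143  98  58  37  43  38  38  33  31  39  40
  41  39  39  36  36  29  53 108 126 132  96  53  46  47  47  46  47  45
  46  41  34  31  37  37]
191 [ 38  71 134 165 180 187 179 148 104  62  39  41  39  38  38  38  39  39
  39  37  39  40  34  28  34 109 127 132 105  62  44  46  44  43  45  47
  46  41  36  38  38  35]
194 [ 97 109 137 159 176 171 161 158 126  93  78  65  54  42  36  35  33  36
  41  34  36  32  35  33  32  89 120 131 108  67  43  42  46  44  50  46
  46  39  32  39  35  33]
197 [ 59  59 119 154 178 189 184 174 151 121 106 101  66  44  37  35  34  35
  37  32  32  36  34  28  37  69 112 131 116  75  44  43  47  45  44  44
  49  42  34  34  39  35]
200 [111 112 112 129 134 105  75  68  71  70  69  56  53  45  41  38  35  73
 111 126 119  87  51  36  37  65 112 128 131 123 101 102 112 128 126 120
  84  41  36  40  34  37]
203 [ 85  64  66 137 173 
[... 1210 characters left out ...]
 [ 67 115 140 152 161 170 172 173 178 175 175 167 163 157 119  59  36  33
  80 127 143 138  94  49  36  39  42  36  37  35  35  39  33  39  40  38
  39  38  39  35  37  34]
227 [ 63 112 136 148 162 169 174 175 179 177 174 170 164 157 126  73  39  38
  64 123 142 139 108  61  36  37  39  37  34  33  32  36  37  35  40  35
  33  36  36  35  34  34]
230 [ 37 108 134 148 159 166 174 176 179 177 176 173 165 158 134  85  41  36
  66 120 141 140 108  64  36  37  37  37  38  34  35  40  37  37  34  36
  40  34  34  37  39  32]
233 [ 37  93 124 146 157 166 173 174 181 178 178 172 167 159 140 133 165 212
 203 152 142 141 127 214 218 138  51  32  36  33  36  36  35  36  35  36
  38  33  35  35  37  37]
```

```bash
echo '{"rows":[[0.05, 0, 0, -0.04, 0], [0.05, 0, 0, -0.07, 0], [0.03, 0, 0, -0.07, 0], [0.0, 0, 0, -0.07, 0], [0, 0, 0, -0.07, 0]]}' | python3 -m crank
python3 - <<'E'
from h import *
from station import bot
S=bot.read_camera('scene');W=bot.read_camera('wrist');s=bot.observe();print(s['time'],s['eef_pos'],s['force'],s['grip_width'])
for p in[(269.9,200),(270.5,233.9)]: print(ony(S,p,.063))
g=S['color'].mean(2).astype(int);print(g[164:202:2,255:285])
for z in(.16,.165,.17,.175,.18,.185):print(z,proj(S,(.500,.063,z)),proj(W,(.5,.063,z)))
u,v=proj(W,(.5,.063,.18)).astype(int);h=W['color'].mean(2).astype(int);print(u,v);print(h[v-24:v+24:2,u-30:u+30:2])
E
```

```text
time: 14.58
eef_pos: [0.5105, 0.063, 0.2594]
tcp_rot: [3.142, -0.0, -3.141]
force: [-0.6, 0.5, -0.3]
grip_width: 0.0142
finger_force: 0.0
14.6833 [0.51011333 0.06283485 0.25851827] [-0.20998305 -0.73129647  0.0431316 ] 0.0003371030847121271
[0.50419397 0.063      0.16434532]
[0.50019145 0.063      0.09612556]
[[ 36  41  34  35  36  40  35  34  34  43  38  39  52  88 113 127 131 124
  121 115 105  82  62  42  35  40  40  31  37  34]
 [ 37  35  37  37  35  39  34  35  36  35  38  33  35  36  35  36  36  30
   36  41  38  38  39  35  40  39  35  38  33  36]
 [ 37  37  35  37  36  40  35  32  39  34  31  34  33  37  36  36  39  32
   38  36  37  39  36  36  37  35  39  35  34  33]
 [ 36  34  36  38  35  35  35  37  34  38  37  35  35  37  37  39  36  38
   34  36  37  35  36  36  39  35  33  40  40  36]
 [ 34  33  36  36  37  39  38  34  33  34  38  33  38  38  37  36  34  37
   40  36  32  41  37  37  39  37  35  37  38  40]
 [ 46  40  37  38  36  33  37  36  39  37  36  32  35  36  36  41  33  34
   36  35  39  39  36  34  39  35  32  40  35  37]
 [140 139 122  72  39  35  36  37  37  
[... 4264 characters left out ...]
 32  33  31  30  48  55
   46  32  31  37  34  27  32  32  33  34  35  34]
 [ 33  32  32  34  36  35  34  35  33  31  31  33  33  36  31  31  44  52
   44  30  30  32  31  31  34  36  35  36  33  34]
 [ 36  39  35  33  32  33  35  30  30  33  33  32  31  35  33  30  35  34
   33  34  31  32  30  33  35  37  35  39  35  35]
 [ 34  36  36  32  34  36  36  35  35  34  33  33  30  33  30  32  30  34
   35  29  36  33  31  31  36  35  37  34  33  35]
 [ 37  33  36  34  36  34  33  36  36  31  33  34  35  33  29  31  33  33
   33  35  31  34  33  30  35  34  34  38  32  37]
 [ 34  39  33  32  36  36  34  33  37  39  32  29  34  29  36  31  33  32
   32  34  34  30  35  34  36  35  33  37  34  35]]
```

```bash
echo '{"rows":[[0, 0.005, 0, 0.02, 0], [0, 0.005, 0, 0.035, 0], [0, 0.005, 0, 0.039, 0], [0, 0.005, 0, 0.039, 0], [0, 0.005, 0, 0.039, 0]]}' | python3 -m crank|sed -n 2,4p
echo '{"rows":[[0, 0, 0, 0.001, 0], [0, 0, 0, 0.002, 0], [0, 0, 0, 0.002, 0]]}' | python3 -m crank|sed -n 2,4p
```

```text
eef_pos: [0.506, 0.0628, 0.2205]
tcp_rot: [-3.141, -0.001, -3.141]
force: [-0.5, 0.0, 1.2]
eef_pos: [0.5062, 0.063, 0.2192]
tcp_rot: [3.141, 0.001, -3.141]
force: [0.5, 0.1, 0.6]
```

```bash
echo '{"rows":[[0, 0, 0, 0.001, 0], [0, 0, 0, 0.002, 0], [0, 0, 0, 0.002, 0]]}' | python3 -m crank|sed -n 2,4p
```

```text
eef_pos: [0.5059, 0.063, 0.2168]
tcp_rot: [3.142, 0.0, -3.141]
force: [-0.6, -0.5, 0.1]
```

```bash
echo '{"rows":[[0, 0, 0, 0.001, 0], [0, 0, 0, 0.002, 0], [0, 0, 0, 0.002, 0]]}' | python3 -m crank|sed -n 2,4p
```

```text
eef_pos: [0.5064, 0.063, 0.2152]
tcp_rot: [3.141, 0.001, -3.141]
force: [-0.5, 0.8, 4.3]
```

```bash
echo '{"rows":[[0, 0, 0, 0.0005, 0], [0, 0, 0, 0.001, 0], [0, 0, 0, 0.001, 0]]}' | python3 -m crank|sed -n '2p;4p'
```

```text
eef_pos: [0.5063, 0.063, 0.2142]
force: [0.6, -0.2, 5.7]
```

```bash
echo '{"rows":[[0, 0, 0, 0.0005, 0], [0, 0, 0, 0.001, 0], [0, 0, 0, 0.001, 0]]}' | python3 -m crank|sed -n '2p;4p'
```

```text
eef_pos: [0.5062, 0.063, 0.2131]
force: [-1.2, -0.2, 4.7]
```

```bash
echo '{"rows":[[0, 0, 0, 0.0005, 0], [0, 0, 0, 0.001, 0], [0, 0, 0, 0.001, 0]]}' | python3 -m crank|sed -n '2p;4p'
```

```text
eef_pos: [0.5061, 0.063, 0.212]
force: [-1.1, 0.3, 4.7]
```

```bash
echo '{"rows":[[0, 0, 0, 0.0005, 0], [0, 0, 0, 0.001, 0], [0, 0, 0, 0.001, 0]]}' | python3 -m crank|sed -n '2p;4p'
```

```text
eef_pos: [0.5061, 0.063, 0.211]
force: [0.3, 1.1, 5.2]
```

Sliding at about 5 N, as expected.

```bash
echo '{"rows":[[0, 0, 0, 0.0005, 0], [0, 0, 0, 0.001, 0], [0, 0, 0, 0.001, 0]]}' | python3 -m crank|sed -n '2p;4p'
```

```text
eef_pos: [0.5061, 0.063, 0.21]
force: [-0.9, 0.4, 5.0]
```

```bash
echo '{"rows":[[0, 0, 0, 0.0005, 0], [0, 0, 0, 0.001, 0], [0, 0, 0, 0.001, 0]]}' | python3 -m crank|sed -n '2p;4p'
```

```text
eef_pos: [0.5061, 0.063, 0.209]
force: [-0.5, 1.1, 4.7]
```

```bash
echo '{"rows":[[0, 0, 0, 0.0005, 0], [0, 0, 0, 0.001, 0], [0, 0, 0, 0.001, 0]]}' | python3 -m crank|sed -n '2p;4p'
```

```text
eef_pos: [0.506, 0.063, 0.208]
force: [-0.4, 0.6, 5.7]
```

```bash
echo '{"rows":[[0, 0, 0, 0.0005, 0], [0, 0, 0, 0.001, 0], [0, 0, 0, 0.001, 0]]}' | python3 -m crank|sed -n '2p;4p'
```

```text
eef_pos: [0.506, 0.0631, 0.207]
force: [-0.8, 0.1, 5.2]
```

```bash
echo '{"rows":[[0, 0, 0, 0.0003, 0], [0, 0, 0, 0.0006, 0], [0, 0, 0, 0.0006, 0]]}' | python3 -m crank|sed -n '2p;4p'
```

```text
eef_pos: [0.506, 0.0631, 0.2065]
force: [-1.2, 0.9, 6.6]
```

```bash
echo '{"rows":[[0, 0, 0, 0.0003, 0], [0, 0, 0, 0.0006, 0], [0, 0, 0, 0.0006, 0]]}' | python3 -m crank|sed -n '2p;4p'
```

```text
eef_pos: [0.506, 0.063, 0.2059]
force: [-1.3, -0.1, 4.8]
```

```bash
echo '{"rows":[[0, 0, 0, 0.0003, 0], [0, 0, 0, 0.0006, 0], [0, 0, 0, 0.0006, 0]]}' | python3 -m crank|sed -n '2p;4p'
```

```text
eef_pos: [0.506, 0.0631, 0.2053]
force: [-1.1, -0.2, 5.7]
```

```bash
echo '{"rows":[[0, 0, 0, 0.0003, 0], [0, 0, 0, 0.0006, 0], [0, 0, 0, 0.0006, 0]]}' | python3 -m crank|sed -n '2p;4p'
```

```text
eef_pos: [0.5059, 0.0631, 0.2047]
force: [-2.0, 0.2, 5.8]
```

```bash
echo '{"rows":[[0, 0, 0, 0.0003, 0], [0, 0, 0, 0.0006, 0], [0, 0, 0, 0.0006, 0]]}' | python3 -m crank|sed -n '2p;4p'
```

```text
eef_pos: [0.5059, 0.0631, 0.2041]
force: [-1.5, -0.8, 6.1]
```

```bash
echo '{"rows":[[0, 0, 0, 0.0003, 0], [0, 0, 0, 0.0006, 0], [0, 0, 0, 0.0006, 0]]}' | python3 -m crank|sed -n '2p;4p'
```

```text
eef_pos: [0.5059, 0.0631, 0.2035]
force: [-0.9, 0.6, 6.4]
```

```bash
echo '{"rows":[[0, 0, 0, 0.0003, 0], [0, 0, 0, 0.0006, 0], [0, 0, 0, 0.0006, 0]]}' | python3 -m crank|sed -n '2p;4p'
```

```text
eef_pos: [0.5059, 0.0631, 0.2029]
force: [-2.2, 0.9, 6.0]
```

```bash
echo '{"rows":[[0, 0, 0, 0.0003, 0], [0, 0, 0, 0.0006, 0], [0, 0, 0, 0.0006, 0]]}' | python3 -m crank|sed -n '2p;4p'
```

```text
eef_pos: [0.5059, 0.0631, 0.2024]
force: [-0.8, 0.3, 7.4]
```

```bash
echo '{"rows":[[0, 0, 0, 0.0003, 0], [0, 0, 0, 0.0006, 0], [0, 0, 0, 0.0006, 0]]}' | python3 -m crank|sed -n '2p;4p'
```

```text
eef_pos: [0.5061, 0.0632, 0.2021]
force: [-2.0, -0.2, 9.2]
```

```bash
echo '{"rows":[[0, 0, 0, 0.0002, 0], [0, 0, 0, 0.0004, 0], [0, 0, 0, 0.0004, 0]]}' | python3 -m crank|sed -n '2p;4p'
```

```text
eef_pos: [0.5062, 0.0633, 0.202]
force: [-2.5, -1.0, 10.7]
```

```bash
echo '{"rows":[[0, 0, 0, 0.0003, 0], [0, 0, 0, 0.0005, 0], [0, 0, 0, 0.0005, 0]]}' | python3 -m crank|sed -n '2p;4p'
```

```text
eef_pos: [0.5063, 0.0633, 0.2018]
force: [-2.6, -0.0, 13.0]
```

```bash
echo '{"rows":[[0, 0, 0, 0.0001, 0], [0, 0, 0, 0.0002, 0], [0, 0, 0, 0.0002, 0], [0, 0, 0, 0.0002, 0]]}' | python3 -m crank|sed -n '2p;4p'
```

```text
eef_pos: [0.5064, 0.0633, 0.2018]
force: [-4.0, 1.8, 14.6]
```

Force rises at ring stiffness, and the tip is about 58 mm below the rim, so the disc is home. Now I'll retreat and check.

```bash
echo '{"rows":[[0, 0, 0, -0.005, 0], [0, 0, 0, -0.03, 0], [0, 0, 0, -0.07, 0], [0, 0, 0, -0.08, 0], [0, 0, 0, -0.08, 0]]}' | python3 -m crank
python3 look.py 203
python3 -c "
from h import *
from station import bot
a=bot.read_camera('scene')['color'].astype(int);b=bot.read_camera('scene')['color'].astype(int);print(abs(a-b).max(2)[150:236,255:285].max(), proj(bot.read_camera('scene'),(.5,.063,.153)))"
```

```text
time: 21.35
eef_pos: [0.5076, 0.0631, 0.2833]
tcp_rot: [3.14, 0.006, -3.141]
force: [0.7, 0.2, -0.6]
grip_width: 0.0
finger_force: 0.0
21.4 [0.5064 0.063  0.2812] [-0.  -0.3 -0.4]
203 [ 85  64  66 138 172 172 146 129  92  63  60  64  53  42  37  35  34  39
  37  36  37  39  31  31  32  33  34  38  37  38  32  38  36  37  34  37
  31  40  34  35  37  30]
206 [ 73  64  66  87 136 158 159 130  85  66  64  67  52  43  35  36  36  56
  80  86  91  69  42  39  38  33  40  38  31  38  33  37  39  36  31  35
  37  37  37  33  36  39]
209 [ 90  94  72  92 116  88  67  66  66  66  64  66  57  45  37  34  39  71
 125 142 136 106  59  34  37  36  35  37  34  37  34  34  35  36  30  39
  40  37  39  37  37  34]
212 [ 64  60  61  69  86  75  61  64  64  63  63  65  62  42  27  30  22  57
 120 141 138 111  64  34  36  42  39  36  40  38  35  39  35  37  37  35
  40  34  39  36  34  39]
215 [ 59  56  63  63  64  78 160 193 134  75  64  65  61  45  26  27  27  49
 117 141 140 127  79  34  41  37  35  40  35  38  38  38  36  38  33  38
  39  43  36  36  39  34]
218 [112 159 155 158 193 192 175 170 168
[... 346 characters left out ...]
74 178 176 175 169 163 158 117  64  34  40
  89 130 140 134  91  49  36  36  39  35  35  33  29  40  40  31  36  37
  34  38  37  37  32  37]
227 [ 62 110 136 148 161 170 174 177 178 177 176 172 163 157 126  71  36  36
  85 127 142 136  96  51  39  35  38  34  38  38  39  39  35  36  35  37
  37  37  36  33  35  33]
230 [ 33 109 134 145 157 167 172 175 178 179 176 172 166 158 132  84  44  34
  70 124 143 135 109  60  38  34  39  36  36  37  36  39  34  38  40  38
  37  34  36  34  35  36]
233 [ 37  91 126 145 158 164 171 174 178 177 176 172 166 159 140 132 164 211
 194 151 140 141 137 215 219 138  46  39  36  35  35  36  38  35  36  35
  39  37  36  36  40  37]
80 [268.45455087 206.27561409]
```

```bash
echo '{"rows":[[0, 0, 0, 0, 0], [0, 0, 0, 0, 0], [0, 0, 0, 0, 0]]}' | python3 -m crank|sed -n '2p;4p'; python3 -c "
from station import bot
print(bot.finish_job())"
```

```text
eef_pos: [0.5056, 0.0629, 0.2795]
force: [-0.5, -0.1, -0.3]
the job is handed in; nothing more can be done
None
```

The job is handed in: the rod stands released in the narrow column, and the disc was pressed onto its ring with a peak measured force of about 15 N; `finish_job()` returned no verdict, so I don't know how it was judged.

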